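# Load a bisque cup into the sprung pot holder

## Robot

A 7-joint arm with a two-finger parallel gripper is mounted at the origin on the work surface. World frame = base frame: x ahead of the robot, y to its left, z up, the work surface at z = 0. Lengths are in m, angles in rad, forces in N, time in s.
With the tool pointing down it reaches from about 0.4 to 0.925 m from the base axis. Payload 4.1 kg.
Tool frame: the origin (TCP) lies between the finger pads; the fingertips stand ahead of it and the grasp point (between the pads) is the TCP (arm.finger_overhang is the z of the fingertips in the tool frame, in m); z points along the fingers, y is the line along which they close (so a half turn about z gives the same grasp; the last joint's range is limited). The gripper opens to 85 mm and grips with 20 to 120 N. Pads are 22 mm wide; open, the fingers measure 114 mm over their backs; the gripper's body (76 mm by 85 mm) begins 54 mm behind the grasp point. The pads swing forward as they close: fully open they stand 13 mm farther back than shut.
Start: joints at [1.017, 0.398, 0.045, 1.537, -0.019, 1.207, -0.051], TCP at [0.286, -0.584, 0.25] pointing down, gripper open.
Joint ranges: [-2.82, 2.82], [-0.49, 2.23], [-1.37, 1.46], [0, 2.46], [-1.36, 4.5], [0.23, 2], [-2.94, 2.94]. Speed limits (rad/s): [2.57, 2.57, 3.14, 3.14, 3.14, 3.14, 3.14].

## Interface

Orientations are given as [roll, pitch, yaw] about the fixed x, y, z axes, in that order (R = Rz(yaw) Ry(pitch) Rx(roll)).
In Python, from rig import arm, viewer gives the robot as it stands.
- The arm moves only by the tool carry_out, never from a script. Its argument "steps" is a list that holds one entry, the list of rows, each a list of 6 numbers: the shift along the tool's x, y, z in units of 10 cm (1.0 is 10 cm), then the turn, a rotation vector about the tool's x, y, z in units of 30 degrees (1.0 is 30 degrees). In form: [[[tx, ty, tz, wx, wy, wz], ...]]. A call has 1 to 10 rows; each row is the pose to reach, as a shift and turn from the pose commanded when the call began, along the tool's axes at that moment; what a row does not reach only later rows make up. A row lasts 1/12 s, in which the tool goes at most 41.7 mm and 7.16 degrees, less where a joint would pass 70% of its speed; a pose out of reach is approached as far as the arm can. A call with a number of a shift or a turn outside -1 to 1 is refused whole. A call with a gripper value outside its range is refused whole. "claw" is the opening, from 0 (shut) to 1 (fully open), set as the call begins (left out, the last holds). The fingers move at their own pace and stop on an object; "newtons" is the grip in N (left out, the last holds). Time passes only in rows, so rows that repeat a pose let the fingers close. It gives the time, the measured TCP pose, the force, the opening and the grip force at its end, in the units of the state.
- arm.get_state(): the state, without advancing time (a new reading comes with each control period).
- viewer.read_camera(name): name is "side" or "top" or "wrist"; returns (picture, depth): 384x512x3 uint8, red, green, blue; 384x512 float32, m along the optical axis (not along the pixel's ray), 0 where there is no reading.
- viewer.camera_model(name): a dict with "camera_matrix" (3x3 intrinsics, pixels), "D" ([k1, k2, p1, p2, k3] as OpenCV has them; the pictures are not rectified), "extrinsics" (4x4, takes a point from camera to world coordinates). Camera axes: x right, y down, z forward; pixel columns grow to the right and rows downward; lengths in m; the calibration is good to about 2 mm. A picture is of the moment at which its call begins: read the wrist's pose just before it. camera_model takes no time and is no camera call; for the wrist camera it gives the pose at the moment of the call.
- arm.job_done(): hands the job in; it is judged then, once.
The state is a dict: "time": time; "qpos": joint angles; "dq": joint speeds; "tau": joint torques, N m; "eef_pos": TCP position; "orientation": TCP orientation; "contact_force": force on the tool from outside, world axes, zero at the start; "torque": the same for the moment, N m; "width": opening from 0.0 (shut) to 1.0 (fully open); "finger_force": force on a finger pad.
Only numpy, scipy, OpenCV 4.12 (cv2) and the standard library are available. Lean on these libraries where they do the work, as an engineer would, in place of code of your own. Each camera call takes 0.05 s, during which the arm holds its last target. There are 200 camera calls.

## Task

Load the tall straight-sided cup, still foot-up, into the sprung pot holder on the banding wheel so its foot can be sanded: push the sprung jaw back with the side of the cup, lower the cup behind the two short posts until it stands flat on the wheel, then let go so that the jaw holds it against both posts. Do not disturb the short cup.

Things in the scene. Friction and masses are not known exactly. Their poses are not given: they have to be found in the camera images.
- cup_center (a point): Centre of the tall cup to load: round straight-sided bisque (pale fired clay) cup, upside down, 54 mm across, 90 mm tall (plain wall to 80 mm, then a 38 mm foot ring on top), about 0.22 kg. z up. It stands on an 18 mm wooden board in a row with a short cup and a narrow-necked vase, at least 110 mm between centres.
- seat (a point): Point on the top face of the banding wheel (fixed metal disc, 260 mm across, top 40 mm above the table) where the centre of the loaded cup's underside belongs. z up; +x points level towards the sprung jaw, y across. Two fixed round posts, 12 mm across and 25 mm high, at x -27, y -19 and +19 mm, touch the seated cup. Block behind the jaw: x 76 to 120 mm, 44 mm wide and high.
- jaw (a joint): Sprung jaw, m: 0 at rest, grows as pushed along the seat's +x, stop 0.040; 3 N at first, 7 N at 0.026; springs back. Upright plate 36 mm wide, 15 thick, top 60 mm above the wheel; its face is at seat x = 13 mm + joint, 0.014 with the cup seated. A cup with its underside between post and jaw tops fits at x -26 mm, is pushed to about x +12, then lowered.
- short_cup_center (a point): Centre, half-way up, of the short cup, a bystander: same shape, material and width (54 mm) but only 50 mm tall, upside down on the board. z up. Leave it where it stands.
Not all that is in view belongs to the job. Leave any green look-alike of the part that bears cup_center alone.

How it is judged:
By the outcome, as a careful person would: the job done as asked, in the order asked, and still so for the second after the job is handed in, with the robot touching nothing.
It also fails if it takes over 38 s, if anything falls off the work surface, if the arm or the gripper's body presses on something with over 40 N, if the wrist force passes 120 N, or if a joint passes its speed limit or range.

## Working session

There is one attempt and no reset: what is moved stays moved. The work goes in short steps, Python scripts to look and compute and a tool call to move; the robot and the scene stay as the last step left them, time stands still between calls to the robot, and variables do not carry over. Pictures are saved under pics/ and viewed, at most 10 in all, crops included, and the job is handed in when it is done.

Besides the shell and the picture viewer there is one more tool, called after "Request:" as name(argument=value, ...) on one line, values as JSON. carry_out: Moves the arm, as the interface text tells. Its arguments: {"type":"object","properties":{"steps":{"type":"array"},"claw":{"type":"number"},"newtons":{"type":"number"}},"required":["steps"]}

```bash
ls; mkdir -p pics
python3 - <<'E'
from rig import arm, viewer
import cv2,numpy as np
ims=[]
for n in("side","top"):
    p,d=viewer.read_camera(n); np.savez(f"pics/{n}0.npz",p=p,d=d,**{k:np.array(v) for k,v in viewer.camera_model(n).items()})
    ims.append(p[:,:,::-1]); cv2.imwrite(f"pics/{n}0.png",cv2.resize(p[:,:,::-1],(768,576)))
print(arm.get_state(),arm.finger_overhang)
E
```

```text
pics
{'time': 0.1, 'qpos': array([ 1.0170128 ,  0.39912858,  0.04505936,  1.53771613, -0.01869696,
        1.20691347, -0.05068119]), 'dq': array([-2.73558377e-05, -2.07961570e-03, -1.23915061e-03, -3.37199988e-03,
        1.51661139e-03, -7.67208479e-04,  7.69774582e-04]), 'tau': array([ 3.20273044e-03, -4.76264727e+01,  1.36980504e+00, -2.54950440e+01,
        1.18981491e-02,  5.04383861e-03,  1.12839120e-05]), 'eef_pos': array([ 0.28530714, -0.58345692,  0.24937783]), 'orientation': array([-3.13985380e+00,  1.33038112e-04,  4.54894986e-01]), 'contact_force': array([0.02537856, 0.39620168, 0.04400623]), 'torque': array([0.01835414, 0.02804996, 0.00579684]), 'finger_force': 0.0, 'width': 1.000033828662428} 0.019
```

View pics/side0.png

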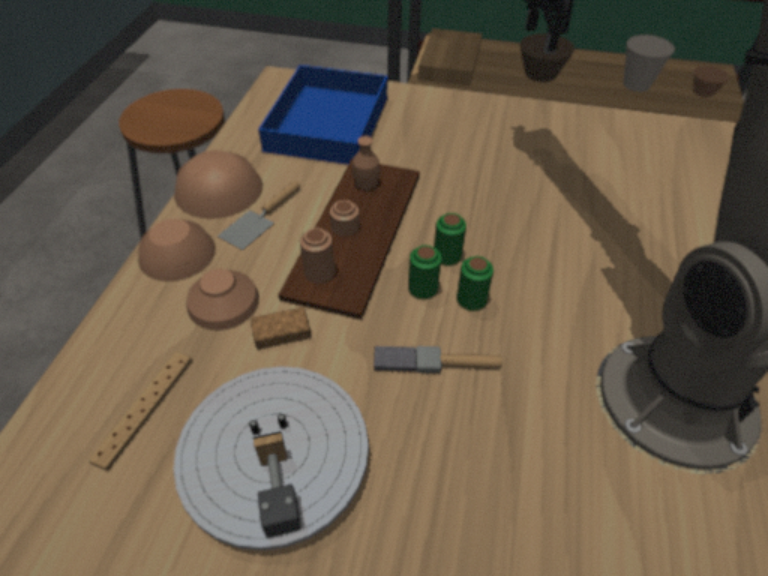

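View pics/top0.png

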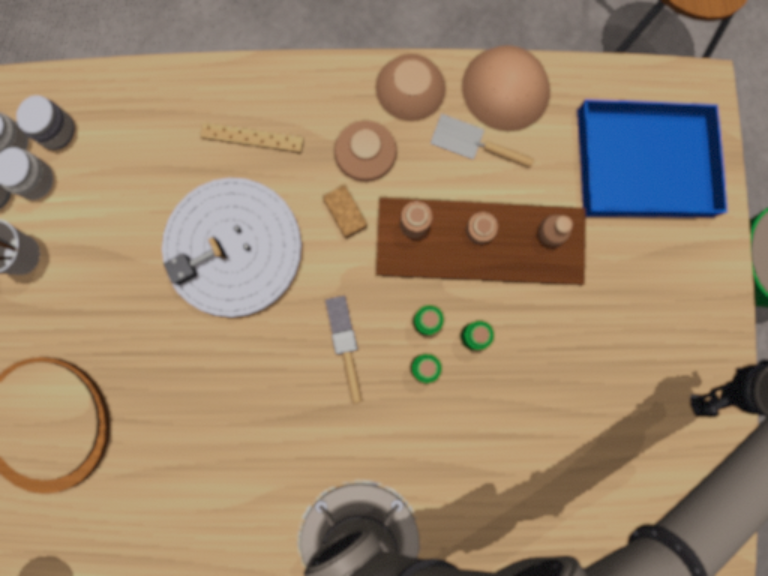

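The side view shows the tall cup at (318,255), the short cup at (344,217), the vase at (366,165), and three green look-alikes at (425,272), (475,283) and (450,238). In the top view the tall cup is at (417,217), the short cup at (483,227), the vase at (556,230), the posts at (238,229) and (247,247), the jaw at (217,248) and the block at (180,268). By the description, the target is the pale tall cup at (417,217) in the top view.

```bash
cat > h.py <<'E'
import numpy as np,cv2
def cloud(f):
    z=np.load(f); p,d,K,D,T=z['p'],z['d'],z['camera_matrix'],z['D'],z['extrinsics']
    v,u=np.mgrid[:384,:512]
    n=cv2.undistortPoints(np.stack([u,v],-1).reshape(-1,1,2).astype(float),K,D).reshape(384,512,2)
    P=np.dstack([n*d[...,None],d])@T[:3,:3].T+T[:3,3]
    P[d==0]=np.nan
    return p,P
def circ(q,r=None):
    from scipy.optimize import least_squares
    f=lambda a:np.hypot(q[:,0]-a[0],q[:,1]-a[1])-(a[2] if r is None else r)
    s=least_squares(f,[*q[:,:2].mean(0),.03][:3 if r is None else 2],loss='soft_l1',f_scale=.001)
    return s.x
E
python3 - <<'E'
from h import *
for n in("top","side"):
    p,P=cloud(f"pics/{n}0.npz")
    print(n)
    pts=dict(top=dict(tall=(417,217),short=(483,227),vase=(563,225),postA=(238,229),postB=(247,247),jaw=(217,246),block=(178,267),wheel=(232,290),g=(429,320)),side=dict(tall=(316,236),short=(344,208),vase=(366,142),jaw=(268,437),block=(277,497),postA=(254,422),postB=(282,416),wheel=(220,450)))[n]
    for k,(u,v) in pts.items():
        u=int(u/1.5);v=int(v/1.5); print(k,np.nanmedian(P[v-1:v+2,u-1:u+2].reshape(-1,3),0).round(4))
    z=P[...,2]
    ut,vt=[int(c/1.5) for c in pts['tall']]
    c=P[vt,ut]
    near=np.hypot(P[...,0]-c[0],P[...,1]-c[1])<.05
    for lo,hi in((.085,.103),(.103,.12)):
        q=P[near&(z>lo)&(z<hi)]; print('tall band',lo,len(q),q.mean(0).round(4) if len(q) else '',q.min(0).round(4),q.max(0).round(4))
    q=P[near&(z>.03)&(z<.094)]; print('wall',len(q),circ(q,.027).round(4) if len(q)>10 else '')
    # wheel features
    b=np.nanmedian(P[int(pts['wheel'][1]/1.5),int(pts['wheel'][0]/1.5)],0)
    w=P[int(pts['jaw'][1]/1.5),int(pts['jaw'][0]/1.5)]
    m=(np.hypot(P[...,0]-w[0],P[...,1]-w[1])<.12)
    for lo,hi in((.05,.07),(.07,.09),(.09,.11)):
        mm=(m&(z>lo)&(z<hi)).astype(np.uint8)
        N,L,S,C=cv2.connectedComponentsWithStats(mm)
        for i in range(1,N):
            if S[i,4]>4: q=P[L==i]; print('feat',lo,S[i,4],C[i].round(),q.mean(0).round(4),q.min(0).round(4),q.max(0).round(4))
    q=P[(np.abs(z-.04)<.004)&(np.hypot(P[...,0]-w[0],P[...,1]-w[1])<.17)]; print('wheel',len(q),q.mean(0),((q.min(0)+q.max(0))/2).round(4),np.ptp(q,0))
E
```

```text
top
tall [ 0.5914 -0.1115  0.1088]
short [ 0.5792 -0.2345  0.0673]
vase [ 0.5722 -0.3687  0.1206]
postA [0.5808 0.2123 0.0661]
postB [0.5481 0.1957 0.0653]
jaw [0.5431 0.2437 0.1009]
block [0.5088 0.3164 0.086 ]
wheel [0.4718 0.2269 0.0413]
g [ 0.4097 -0.1305  0.092 ]
tall band 0.085 143 [ 0.5912 -0.1091  0.0982] [ 0.5675 -0.1368  0.0854] [ 0.6207 -0.0836  0.103 ]
tall band 0.103 189 [ 0.5932 -0.1101  0.1082] [ 0.5682 -0.1332  0.103 ] [ 0.614  -0.0904  0.1195]
wall 85 [ 0.5948 -0.1104]
feat 0.05 14 [158. 152.] [0.581  0.2132 0.0634] [0.577  0.2091 0.0518] [0.5862 0.2184 0.0694]
feat 0.05 19 [164. 164.] [0.5488 0.1956 0.0634] [0.5435 0.1906 0.0546] [0.5543 0.2011 0.0685]
feat 0.05 11 [149. 168.] [0.5375 0.2377 0.0597] [0.5309 0.2338 0.0515] [0.5485 0.2423 0.0689]
feat 0.05 10 [139. 167.] [0.5394 0.265  0.0681] [0.5349 0.2558 0.0645] [0.5433 0.2745 0.0699]
feat 0.05 46 [127. 180.] [0.5064 0.2983 0.0621] [0.4815 0.2807 0.0512] [0.5363 0.3223 0.0698]
feat 0.05 10 [136. 171.] [0.5287 0.271  0.0666] [0.5246 0.2636 0.0624] [0.5328 0.2777 0.069 ]
feat 0.07 14 [147. 168.] [0.5366 0.2399 0.079
[... 967 characters left out ...]
502] [0.5848 0.2225 0.0673]
feat 0.05 144 [182. 308.] [0.5337 0.263  0.0647] [0.5168 0.2353 0.0505] [0.5555 0.2874 0.07  ]
feat 0.05 8 [182. 323.] [0.5234 0.2918 0.0692] [0.5202 0.289  0.0678] [0.5258 0.2943 0.0697]
feat 0.05 104 [188. 352.] [0.496  0.337  0.0601] [0.4781 0.3221 0.05  ] [0.5169 0.3458 0.0699]
feat 0.07 104 [180. 300.] [0.5388 0.2538 0.0796] [0.5237 0.2391 0.07  ] [0.5548 0.2623 0.0899]
feat 0.07 700 [185. 336.] [0.5056 0.3183 0.0827] [0.4776 0.2617 0.07  ] [0.5371 0.3462 0.0894]
feat 0.09 171 [178. 293.] [0.5414 0.2499 0.0985] [0.5244 0.2344 0.0903] [0.5595 0.2622 0.1038]
wheel 10726 [0.55092187 0.23845274 0.04013219] [0.5508 0.2323 0.04  ] [0.2580304  0.25919463 0.00796555]
```

Run:
```python
import numpy as np,cv2
p=np.load('pics/top0.npz')['p'][:,:,::-1]
a=cv2.resize(p[120:170,250:350],(800,400),interpolation=cv2.INTER_CUBIC)
b=cv2.resize(p[140:195,105:205],(800,440)[:2],interpolation=cv2.INTER_CUBIC)[:200*2]
cv2.imwrite('pics/crop1.png',cv2.resize(np.vstack([a,b]),(600,600)))
```

```text
(no output)
```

View pics/crop1.png

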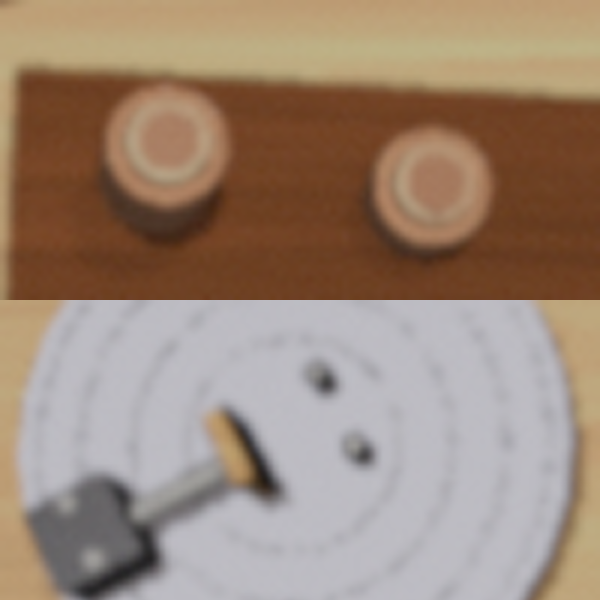

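The crop confirms the choice: the left cup, at about (417,217) in the top view, shows the longer wall, so it is the tall one. My estimates are: cup at (0.593,-0.109), seat at about (0.551,0.230), and seat +x yaw about 117°. I'll go above the cup now.

Request:
carry_out(steps=[[[0.37, -0.22, 0, 0, 0, 0], [0.7, -0.42, 0, 0, 0, 0], [0.97, -0.58, 0, 0, 0, 0], [0.97, -0.58, 0, 0, 0, 0]]], claw=1)

```text
time: 0.43
eef_pos: [0.3535, -0.4818, 0.2499]
orientation: [-3.138, -0.005, 0.466]
contact_force: [0.8, -0.8, 0.4]
width: 1.0
finger_force: 0.0
```

Request:
carry_out(steps=[[[0.35, -0.2, 0, 0, 0, 0], [0.7, -0.42, 0, 0, 0, 0], [0.97, -0.58, 0, 0, 0, 0], [0.97, -0.58, 0, 0, 0, 0]]])

```text
time: 0.77
eef_pos: [0.4143, -0.3868, 0.2501]
orientation: [-3.139, -0.004, 0.467]
contact_force: [0.4, 0.9, -0.7]
width: 1.0
finger_force: 0.0
```

Request:
carry_out(steps=[[[0.35, -0.2, 0, 0, 0, 0], [0.7, -0.42, 0, 0, 0, 0], [0.97, -0.58, 0, 0, 0, 0], [0.97, -0.58, 0, 0, 0, 0]]])

```text
time: 1.1
eef_pos: [0.4752, -0.292, 0.2502]
orientation: [-3.139, -0.004, 0.467]
contact_force: [-0.1, 0.5, -0.1]
width: 1.001
finger_force: 0.0
```

Request:
carry_out(steps=[[[0.35, -0.2, 0, 0, 0, 0], [0.7, -0.42, 0, 0, 0, 0], [0.97, -0.58, 0, 0, 0, 0], [0.97, -0.58, 0, 0, 0, 0]]])

```text
time: 1.43
eef_pos: [0.5361, -0.197, 0.2501]
orientation: [-3.138, -0.004, 0.467]
contact_force: [0.3, 0.9, 0.1]
width: 0.997
finger_force: 0.0
```

Request:
carry_out(steps=[[[0, 0, 0, 0, 0, -0.24], [0, 0, 0, 0, 0, -0.48], [0, 0, 0, 0, 0, -0.72], [0, 0, 0, 0, 0, -0.95], [0, 0, 0, 0, 0, -1], [0, 0, 0, 0, 0, -1]]])

```text
time: 1.93
eef_pos: [0.5317, -0.2061, 0.2499]
orientation: [-3.141, 0.001, 0.978]
contact_force: [-0.1, -0.4, 0.7]
width: 0.998
finger_force: 0.0
```

Request:
carry_out(steps=[[[0, 0, 0, 0, 0, -0.24], [0, 0, 0, 0, 0, -0.48], [0, 0, 0, 0, 0, -0.72], [0, 0, 0, 0, 0, -0.95], [0, 0, 0, 0, 0, -1], [0, 0, 0, 0, 0, -1]]])

```text
time: 2.43
eef_pos: [0.5318, -0.2058, 0.25]
orientation: [-3.141, 0.0, 1.501]
contact_force: [1.1, 0.6, -0.3]
width: 0.998
finger_force: 0.0
```

Request:
carry_out(steps=[[[0, 0, 0, 0, 0, -0.24], [0, 0, 0, 0, 0, -0.48], [0, 0, 0, 0, 0, -0.72], [0, 0, 0, 0, 0, -0.95], [0, 0, 0, 0, 0, -1], [0, 0, 0, 0, 0, -1]]])

```text
time: 2.93
eef_pos: [0.5319, -0.2056, 0.2501]
orientation: [-3.141, -0.0, 2.024]
contact_force: [-0.2, -0.3, 0.2]
width: 1.002
finger_force: 0.0
```

```bash
cat >> h.py <<'E'
def snap(n,name):
    from rig import viewer
    m=viewer.camera_model(n); p,d=viewer.read_camera(n)
    np.savez(f"pics/{name}.npz",p=p,d=d,**{k:np.array(v) for k,v in m.items()})
    cv2.imwrite(f"pics/{name}.png",cv2.resize(p[:,:,::-1],(768,576)))
    return cloud(f"pics/{name}.npz")
def totool(t):
    from rig import arm
    from scipy.spatial.transform import Rotation as R
    s=arm.get_state(); r=R.from_euler('xyz',s['orientation'])
    return r.inv().apply(np.array(t)-s['eef_pos'])*10,s
E
python3 - <<'E'
from h import *
p,P=snap("wrist","w1")
z=P[...,2]
near=np.hypot(P[...,0]-.593,P[...,1]+.109)<.06
for lo,hi in((.092,.102),(.103,.115)):
    q=P[near&(z>lo)&(z<hi)]; print(len(q),q.mean(0).round(4),((q.min(0)+q.max(0))/2).round(4)) if len(q) else 0
q=P[near&(z>.03)&(z<.094)]; print(len(q),circ(q,.027) if len(q)>10 else '')
t,s=totool([.593,-.109,.25]);print(t,s['eef_pos'],s['orientation'])
E
```

```text
1261 [ 0.5876 -0.1083  0.099 ] [ 0.5924 -0.1079  0.097 ]
1693 [ 0.5913 -0.1081  0.108 ] [ 0.592  -0.1081  0.1068]
719 [ 0.59326828 -0.10714719]
[0.60113568 0.97088619 0.00104891] [ 0.53195344 -0.20550467  0.25013557] [-3.14123239e+00 -7.14192648e-05  2.02317341e+00]
```

View pics/w1.png

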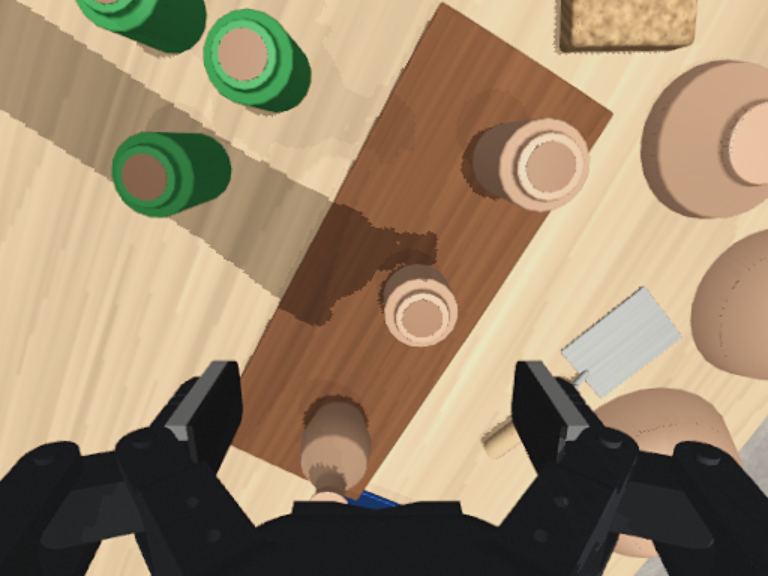

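The wrist view shows the tall cup at (545,165), the short cup at (420,312) and the vase at (335,450). The tall cup's centre comes out at (0.592,-0.108) and its top at 0.108, as it should be. Next I move over it and go down.

Request:
carry_out(steps=[[[0.2, 0.33, 0, 0, 0, 0], [0.4, 0.65, 0, 0, 0, 0], [0.6, 0.95, 0, 0, 0, -0.04], [0.615, 0.966, 0, 0, 0, -0.04], [0.615, 0.966, 0, 0, 0, -0.04]]])

```text
time: 3.4
eef_pos: [0.5929, -0.1039, 0.2502]
orientation: [3.141, -0.001, 2.051]
contact_force: [0.0, -1.0, -0.4]
width: 1.0
finger_force: 0.0
```

Request:
carry_out(steps=[[[0, 0, 0.3, 0, 0, 0], [0, 0, 0.6, 0, 0, 0], [0, 0, 0.9, 0, 0, 0], [0, 0, 0.9, 0, 0, 0], [0, 0, 0.9, 0, 0, 0]]])

```text
time: 3.82
eef_pos: [0.5904, -0.109, 0.1591]
orientation: [-3.138, -0.001, 2.044]
contact_force: [1.1, 0.4, 0.8]
width: 0.998
finger_force: 0.0
```

Run:
```python
from h import *
p,P=snap("wrist","w2")
z=P[...,2]
near=np.hypot(P[...,0]-.592,P[...,1]+.108)<.05
for lo,hi in((.094,.102),(.104,.112)):
    q=P[near&(z>lo)&(z<hi)]; print(len(q),q.mean(0).round(4),((q.min(0)+q.max(0))/2).round(4)) if len(q) else 0
t,s=totool([.592,-.108,.066]);print(t,s['eef_pos'],s['orientation'])
```

```text
2102 [ 0.5895 -0.1016  0.0993] [ 0.5926 -0.1077  0.098 ]
2920 [ 0.5921 -0.1063  0.1082] [ 0.5926 -0.1074  0.1073]
[0.00719234 0.00291773 0.95043241] [ 0.59204144 -0.10870383  0.1610438 ] [-3.14151192e+00  7.78098692e-04  2.04434330e+00]
```

View pics/w2.png

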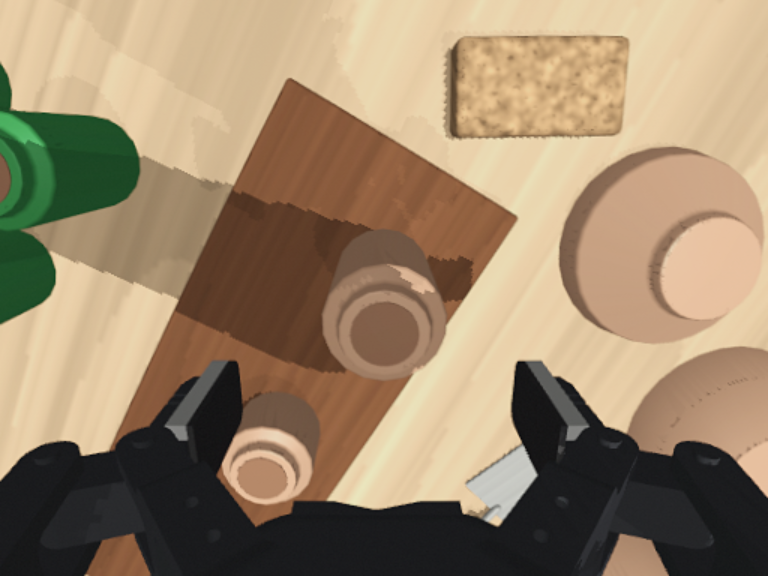

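The cup sits between the fingers at (383,330), the sides are clear, and it is centred to about 1 mm. I'll descend, grip and lift.

Request:
carry_out(steps=[[[0.01, 0, 0.3, 0, 0, 0], [0.01, 0, 0.6, 0, 0, 0], [0.01, 0, 0.85, 0, 0, 0], [0.01, 0, 0.95, 0, 0, 0], [0.01, 0, 0.95, 0, 0, 0], [0.01, 0, 0.95, 0, 0, 0]]])

```text
time: 4.37
eef_pos: [0.5929, -0.1069, 0.0671]
orientation: [3.139, 0.002, 2.046]
contact_force: [-0.3, 0.4, 0.7]
width: 0.999
finger_force: 0.0
```

Request:
carry_out(steps=[[[0, 0, 0, 0, 0, 0], [0, 0, 0, 0, 0, 0], [0, 0, 0, 0, 0, 0], [0, 0, 0, 0, 0, 0], [0, 0, 0, 0, 0, 0], [0, 0, 0, 0, 0, 0], [0, 0, 0, 0, 0, 0], [0, 0, 0, 0, 0, 0], [0, 0, 0, 0, 0, 0], [0, 0, 0, 0, 0, 0]]], claw=0, newtons=60)

```text
time: 5.2
eef_pos: [0.593, -0.1068, 0.0674]
orientation: [3.139, 0.002, 2.046]
contact_force: [-0.6, -0.6, 6.4]
width: 0.614
finger_force: 63.4
```

Request:
carry_out(steps=[[[0, 0, -0.1, 0, 0, 0], [0, 0, -0.3, 0, 0, 0], [0, 0, -0.6, 0, 0, 0], [0, 0, -0.9, 0, 0, 0], [0, 0, -1, 0, 0, 0], [0, 0, -1, 0, 0, 0], [0, 0, -1, 0, 0, 0]]])

```text
time: 5.78
eef_pos: [0.591, -0.1066, 0.1651]
orientation: [-3.141, 0.0, 2.046]
contact_force: [0.6, 0.4, -1.9]
width: 0.618
finger_force: 63.1
```

Run:
```python
from h import *
t,s=totool([.563,.2064,.20]);print(t,s['eef_pos'],s['orientation'],s['contact_force'],s['width'])
```

```text
[ 2.91059801  1.18373666 -0.34987295] [ 0.59104884 -0.10656759  0.1651174 ] [-3.14119853e+00  1.99400985e-04  2.04647981e+00] [ 0.57348171  0.3935641  -1.92176901] 0.6177598854497194
```

Request:
carry_out(steps=[[[0.25, 0.1, -0.2, 0, 0, 0], [0.55, 0.25, -0.35, 0, 0, 0], [0.8, 0.45, -0.35, 0, 0, 0], [0.95, 0.6, -0.35, 0, 0, 0], [0.95, 0.6, -0.35, 0, 0, 0]]])

```text
time: 6.2
eef_pos: [0.6006, 0.0129, 0.1985]
orientation: [3.141, -0.005, 2.056]
contact_force: [-0.3, 0.1, -1.6]
width: 0.609
finger_force: 63.5
```

Request:
carry_out(steps=[[[0.25, 0.15, 0, 0, 0, 0], [0.55, 0.35, 0, 0, 0, 0], [0.8, 0.5, 0, 0, 0, 0], [0.95, 0.58, 0, 0, 0, 0], [0.95, 0.58, 0, 0, 0, 0], [0.95, 0.58, 0, 0, 0, 0]]])

```text
time: 6.7
eef_pos: [0.6079, 0.117, 0.1979]
orientation: [-3.137, -0.001, 2.049]
contact_force: [0.0, -0.7, -1.4]
width: 0.611
finger_force: 63.5
```

Run:
```python
from h import *
p,P=snap("wrist","w3")
z=P[...,2]
n=np.array([-.458,.889]);l=np.array([-.889,-.458]);s0=np.array([.5511,.2295])
X=(P[...,:2]-s0)@n;Y=(P[...,:2]-s0)@l
m=(X>-.05)&(X<.13)&(abs(Y)<.05)
for lo,hi in((.046,.069),(.078,.088),(.096,.106)):
    N,L,S,C=cv2.connectedComponentsWithStats((m&(z>lo)&(z<hi)).astype(np.uint8))
    for i in range(1,N):
        if S[i,4]>20: k=L==i; print(lo,S[i,4],(C[i]*1.5).round(),P[k].mean(0).round(4),'X',X[k].mean().round(4),X[k].min().round(4),X[k].max().round(4),'Y',Y[k].mean().round(4),Y[k].min().round(4),Y[k].max().round(4))
t,s=totool([.563,.2064,.20]);print(t,s['eef_pos'],s['orientation'])
```

```text
0.046 411 [385.   6.] [0.5464 0.2448 0.0577] X 0.0157 0.015 0.0164 Y -0.0028 -0.0209 0.0151
0.046 197 [349.  89.] [0.5485 0.1997 0.0635] X -0.0253 -0.0303 -0.0193 Y 0.0159 0.0107 0.0219
0.046 215 [420.  89.] [0.5812 0.2168 0.0633] X -0.0251 -0.0302 -0.019 Y -0.0209 -0.0272 -0.0155
[ 1.01970248  0.01487622 -0.01891028] [0.60836811 0.11506565 0.19813137] [-3.13741739e+00  1.58593624e-04  2.04648602e+00]
```

View pics/w3.png

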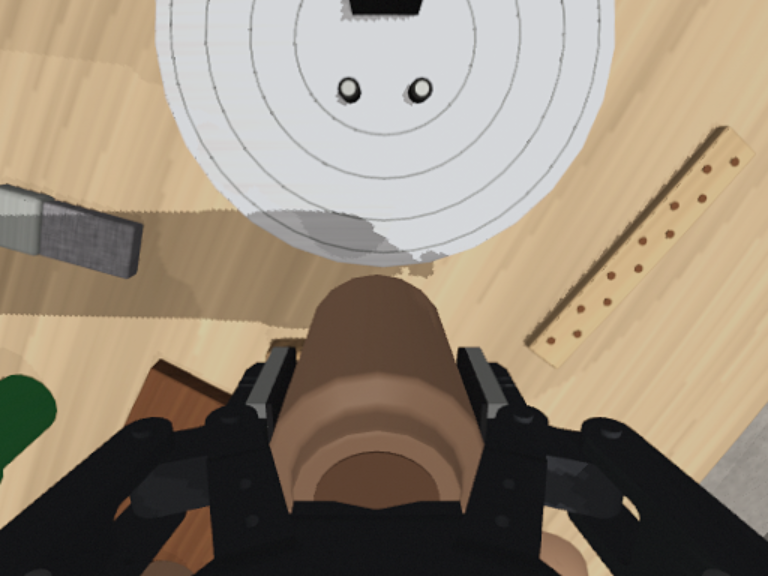

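The wrist view shows the posts at (349,89) and (420,89), the jaw at (385,6), and the cup upright in the grip. The refined seat is (0.5523,0.2323), which agrees with the wheel centre. Next I go to x≈-28 mm and lower between the post and jaw tops.

Request:
carry_out(steps=[[[0.3, 0.02, 0, 0, 0, 0], [0.6, 0.03, 0, 0, 0, 0], [0.85, 0.04, 0, 0, 0, 0], [1, 0.04, 0, 0, 0, 0], [1, 0.04, 0, 0, 0, 0], [1, 0.04, 0, 0, 0, 0]]])

```text
time: 7.25
eef_pos: [0.567, 0.2055, 0.1995]
orientation: [-3.14, 0.001, 2.046]
contact_force: [-0.1, -0.4, -1.6]
width: 0.612
finger_force: 63.5
```

Request:
carry_out(steps=[[[0, 0, 0.2, 0, 0, 0], [0, 0, 0.4, 0, 0, 0], [0, 0, 0.6, 0, 0, 0], [0, 0, 0.71, 0, 0, 0], [0, 0, 0.71, 0, 0, 0], [0, 0, 0.71, 0, 0, 0]]])

```text
time: 7.75
eef_pos: [0.5676, 0.2053, 0.1288]
orientation: [-3.14, 0.001, 2.044]
contact_force: [-0.5, -0.7, -0.8]
width: 0.619
finger_force: 63.5
```

Run:
```python
from h import *
t,s=totool([.5523,.2323,.089]);print(t,s['eef_pos'],s['orientation'],s['contact_force'],s['width'])
p,P=snap("side","s4")
n=np.array([-.4579,.889]);l=np.array([-.889,-.4579]);s0=np.array([.5523,.2323])
c=p[190:400,100:310]
cv2.imwrite('pics/s4c.png',cv2.resize(c[:,:,::-1],(600,554),interpolation=cv2.INTER_CUBIC))
```

```text
[ 0.31025304 -0.01291642  0.39792591] [0.56762777 0.20532239 0.12881151] [-3.14029840e+00  6.64925497e-04  2.04417800e+00] [-0.51135306 -0.67429956 -0.80957751] 0.6186188719539205
```

View pics/s4c.png

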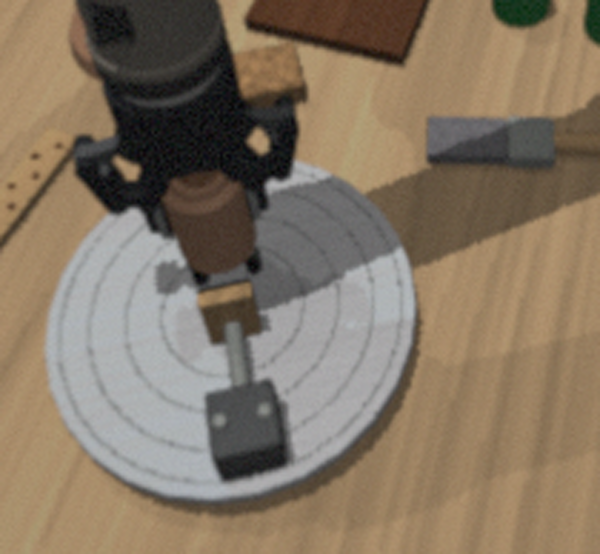

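The crop shows the cup at (210,235) hanging above the posts at (200,275) and (250,265), with the jaw at (225,300) ahead of it. I'll push the jaw back in two stages.

Request:
carry_out(steps=[[[0, -0.01, 0.04, 0, 0, 0], [0.08, -0.01, 0.05, 0, 0, 0], [0.14, -0.01, 0.05, 0, 0, 0], [0.2, -0.01, 0.05, 0, 0, 0], [0.25, -0.01, 0.05, 0, 0, 0], [0.28, -0.01, 0.05, 0, 0, 0], [0.28, -0.01, 0.05, 0, 0, 0]]])

```text
time: 8.38
eef_pos: [0.5537, 0.2315, 0.1248]
orientation: [3.141, 0.001, 2.047]
contact_force: [1.9, -4.8, 0.6]
width: 0.617
finger_force: 63.6
```

Request:
carry_out(steps=[[[0.04, 0, 0, 0, 0, 0], [0.08, 0, 0, 0, 0, 0], [0.12, 0, 0, 0, 0, 0], [0.15, 0, 0, 0, 0, 0], [0.15, 0, 0, 0, 0, 0], [0.15, 0, 0, 0, 0, 0]]])

```text
time: 8.88
eef_pos: [0.5477, 0.2432, 0.1246]
orientation: [3.141, 0.003, 2.045]
contact_force: [2.3, -5.7, 1.1]
width: 0.62
finger_force: 63.6
```

Run:
```python
from h import *
t,s=totool([.5523,.2323,.089]);print(t,s['eef_pos'],s['orientation'],s['contact_force'],s['torque'],s['width'])
p,P=snap("side","s5")
p2,P2=snap("top","t5")
c=p[190:400,100:310];c2=p2[115:225,95:215]
cv2.imwrite('pics/s5c.png',np.hstack([cv2.resize(x[:,:,::-1],(400,400),interpolation=cv2.INTER_CUBIC) for x in(c,c2)]))
```

```text
[-0.11750102 -0.00887374  0.35660176] [0.54766138 0.24324063 0.12462704] [3.14120778e+00 2.83635406e-03 2.04538841e+00] [ 2.2914795  -5.70027927  1.12513769] [-1.24051872 -0.56242845  0.03903205] 0.6195249840794566
```

View pics/s5c.png

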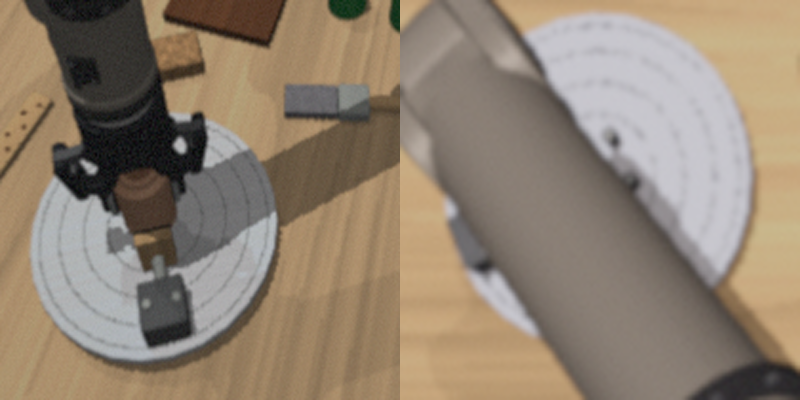

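The jaw is pushed back with about 6 N at x≈+12 mm, and the posts at (612,135) and (630,170) in the right half are clear. Now lowering.

Request:
carry_out(steps=[[[0, 0, 0.08, 0, 0, 0], [0, 0, 0.16, 0, 0, 0], [0, 0, 0.24, 0, 0, 0], [0, 0, 0.31, 0, 0, 0], [0, 0, 0.33, 0, 0, 0], [0, 0, 0.33, 0, 0, 0], [0, 0, 0.33, 0, 0, 0]]])

```text
time: 9.57
eef_pos: [0.5476, 0.2428, 0.0906]
orientation: [-3.141, 0.002, 2.045]
contact_force: [4.3, -4.9, -4.1]
width: 0.618
finger_force: 63.4
```

Request:
carry_out(steps=[[[0, 0, 0.01, 0, 0, 0], [0, 0, 0.02, 0, 0, 0], [0, 0, 0.025, 0, 0, 0], [0, 0, 0.025, 0, 0, 0], [0, 0, 0.025, 0, 0, 0]]])

```text
time: 9.98
eef_pos: [0.5478, 0.243, 0.0894]
orientation: [3.141, 0.003, 2.045]
contact_force: [1.2, -6.0, 3.5]
width: 0.616
finger_force: 64.2
```

It's in contact with the wheel. I'll ease back toward the posts, then look at the forces.

Request:
carry_out(steps=[[[-0.03, 0.01, 0, 0, 0, 0], [-0.06, 0.01, 0, 0, 0, 0], [-0.09, 0.01, 0, 0, 0, 0], [-0.11, 0.01, 0, 0, 0, 0], [-0.11, 0.01, 0, 0, 0, 0], [-0.11, 0.01, 0, 0, 0, 0]]])

```text
time: 10.48
eef_pos: [0.5527, 0.2358, 0.0894]
orientation: [3.141, 0.0, 2.047]
contact_force: [-1.0, -2.7, 5.0]
width: 0.613
finger_force: 64.2
```

Request:
carry_out(steps=[[[-0.01, 0, 0, 0, 0, 0], [-0.02, 0, 0, 0, 0, 0], [-0.02, 0, 0, 0, 0, 0], [-0.02, 0, 0, 0, 0, 0]]], newtons=20)

```text
time: 10.82
eef_pos: [0.5528, 0.2356, 0.0894]
orientation: [3.141, -0.002, 2.047]
contact_force: [-1.9, -1.7, 4.6]
width: 0.618
finger_force: 64.2
```

Request:
carry_out(steps=[[[0, 0, 0, 0, 0, 0], [0, 0, 0, 0, 0, 0], [0, 0, 0, 0, 0, 0], [0, 0, 0, 0, 0, 0], [0, 0, 0, 0, 0, 0], [0, 0, 0, 0, 0, 0], [0, 0, 0, 0, 0, 0], [0, 0, 0, 0, 0, 0]]], claw=1)

```text
time: 11.48
eef_pos: [0.5534, 0.2339, 0.0888]
orientation: [3.142, 0.0, 2.047]
contact_force: [0.5, 1.1, -0.6]
width: 1.003
finger_force: 0.0
```

Run:
```python
from h import *
t,s=totool([.5523,.2323,.089]);print(t,s['eef_pos'],s['contact_force'],s['width'])
p,P=snap("side","s6");z=P[...,2]
n=np.array([-.4579,.889]);l=np.array([-.889,-.4579]);s0=np.array([.5523,.2323])
X=(P[...,:2]-s0)@n;Y=(P[...,:2]-s0)@l
m=(X>-.05)&(X<.04)&(abs(Y)<.035)
v,u=np.nonzero(m&(z>.11)&(z<.14));print(len(u))
for lo,hi in((.112,.123),(.126,.136)):
  k=m&(z>lo)&(z<hi)
  if k.sum()>10: print(k.sum(),X[k].mean(),X[k].min(),X[k].max(),Y[k].mean(),np.median(z[k]))
c=p[190:400,100:310]
cv2.imwrite('pics/s6c.png',cv2.resize(c[:,:,::-1],(600,600),interpolation=cv2.INTER_CUBIC))
```

```text
[-0.00912955 -0.01664226 -0.00246573] [0.55336126 0.23387381 0.08875346] [ 0.54081764  1.10181631 -0.64246931] 1.0028983569107066
404
199 0.01751875497013673 -0.0005067420588756858 0.02779316436698116 0.0002719303246516939 0.12062322095171563
149 0.011202815247056932 0.0020092503298603614 0.02007883732804702 0.0002468950157114509 0.12992082338156097
```

View pics/s6c.png

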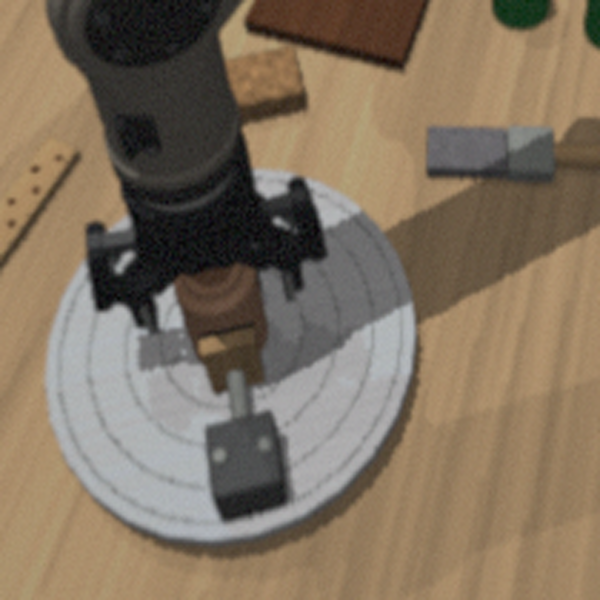

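The crop shows the cup at (220,310) upright behind the posts, the jaw at (228,345) against it and the fingers open at both sides. Its heights of 0.120 and 0.130 mean it stands flat. I'll retract straight up.

Request:
carry_out(steps=[[[0, 0, -0.1, 0, 0, 0], [0, 0, -0.3, 0, 0, 0], [0, 0, -0.6, 0, 0, 0], [0, 0, -0.9, 0, 0, 0], [0, 0, -1, 0, 0, 0], [0, 0, -1, 0, 0, 0]]])

```text
time: 12.03
eef_pos: [0.5553, 0.2352, 0.1929]
orientation: [3.134, 0.001, 2.046]
contact_force: [-0.4, 0.4, 0.4]
width: 0.999
finger_force: 0.0
```

Request:
carry_out(steps=[[[-0.2, 0, -0.3, 0, 0, 0], [-0.45, 0, -0.5, 0, 0, 0], [-0.7, 0, -0.5, 0, 0, 0], [-0.9, 0, -0.5, 0, 0, 0], [-0.9, 0, -0.5, 0, 0, 0], [-0.9, 0, -0.5, 0, 0, 0]]])

```text
time: 12.53
eef_pos: [0.5943, 0.1519, 0.2372]
orientation: [-3.139, -0.0, 2.043]
contact_force: [-1.5, 1.0, -0.6]
width: 0.998
finger_force: 0.0
```

Run:
```python
from h import *
p,P=snap("wrist","w7");z=P[...,2]
n=np.array([-.4579,.889]);l=np.array([-.889,-.4579]);s0=np.array([.5523,.2323])
X=(P[...,:2]-s0)@n;Y=(P[...,:2]-s0)@l
m=(X>-.05)&(X<.05)&(abs(Y)<.035)
for lo,hi in((.06,.069),(.096,.104),(.114,.123),(.127,.134)):
  k=m&(z>lo)&(z<hi)
  if k.sum()>10: print(lo,k.sum(),X[k].min(),X[k].max(),Y[k].min(),Y[k].max(),np.median(z[k]))
p,P=snap("top","t7");z=P[...,2];k=(np.hypot(P[...,0]-.579,P[...,1]+.234)<.04)&(z>.06)&(z<.072)
p0,P0=cloud("pics/top0.npz");z=P0[...,2];k0=(np.hypot(P0[...,0]-.579,P0[...,1]+.234)<.04)&(z>.06)&(z<.072)
print(P[k].mean(0),P0[k0].mean(0))
```

```text
0.06 249 -0.03190059106879463 0.04967799155043348 -0.024777907177544682 0.024441902471534806 0.06503913988288035
0.096 710 0.028451260949798017 0.04172610343653844 -0.01801172921952454 0.01711240956426204 0.0999165244765298
0.114 1572 -0.02495949580603081 0.027719438527642613 -0.028927243761714145 0.02428731001575541 0.12137449435983641
0.127 2407 -0.017527098828097634 0.020279230495853288 -0.020681041650828166 0.017565282829526626 0.1305410910059502
[ 0.58142948 -0.23547253  0.06633211] [ 0.58125594 -0.23486572  0.06594202]
```

View pics/w7.png

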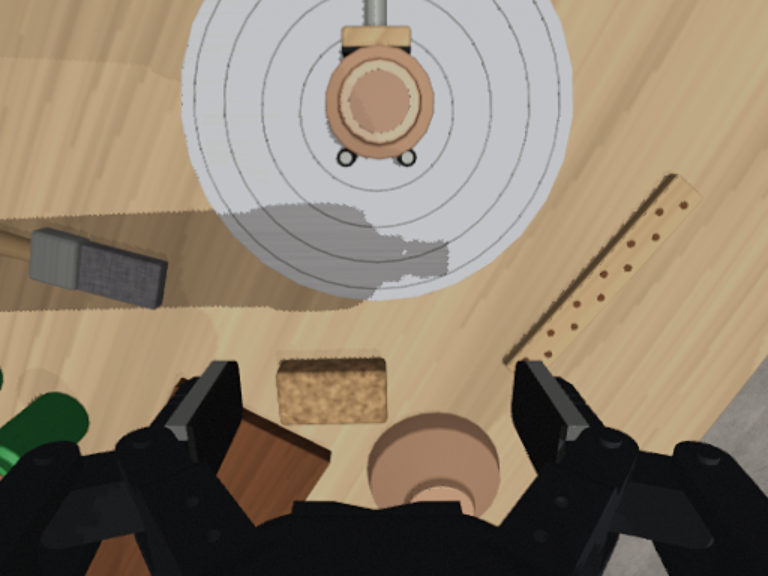

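The wrist view shows the jaw at (376,40) on the cup at (379,100), and the posts at (346,157) and (408,157). The cup seems to sit 1–2 mm to the right, so it may be resting on one post only. I'll check the gaps precisely.

Run:
```python
from h import *
p,P=cloud("pics/w7.npz");z=P[...,2]
n=np.array([-.4579,.889]);l=np.array([-.889,-.4579]);s0=np.array([.5523,.2323])
X=(P[...,:2]-s0)@n;Y=(P[...,:2]-s0)@l
Q=np.dstack([X,Y,z])
def top(k,h):
    # contour of the height mask, minEnclosing/ellipse centre in pixel, then to the plane z=h
    cs,_=cv2.findContours(k.astype(np.uint8),cv2.RETR_EXTERNAL,cv2.CHAIN_APPROX_NONE)
    c=max(cs,key=cv2.contourArea)[:,0]; q=Q[c[:,1],c[:,0]]; return q
for nm,k in dict(foot=(np.hypot(X,Y)<.04)&(z>.127)&(z<.134),should=(np.hypot(X,Y)<.045)&(z>.115)).items():
    q=top(k,0); print(nm,circ(q).round(4))
for sy in(-1,1):
    k=(abs(X+.027)<.012)&(abs(Y-sy*.019)<.012)&(z>.061)&(z<.07)
    print('post',k.sum(),circ(top(k,0),.006).round(4),Q[k].mean(0).round(4),Q[k].min(0).round(4),Q[k].max(0).round(4))
k=(abs(z-.1)<.003)&(X>.02)&(X<.05)&(abs(Y)<.03); print('jaw',Q[k].min(0),Q[k].max(0))
p,P=cloud("pics/t7.npz");z=P[...,2];X=(P[...,:2]-s0)@n;Y=(P[...,:2]-s0)@l;Q=np.dstack([X,Y,z])
k=(np.hypot(X,Y)<.04)&(z>.125)&(z<.135);print('top foot',k.sum(),Q[k].mean(0) if k.any() else '')
c=cv2.resize(np.load('pics/w7.npz')['p'][20:120,200:300,::-1],(600,600),interpolation=cv2.INTER_CUBIC);cv2.imwrite('pics/w7c.png',c)
```

```text
foot [ 0.0014 -0.0019  0.0187]
should [ 0.0016 -0.002   0.0263]
post 109 [-0.0264 -0.0192] [-0.0267 -0.0194  0.065 ] [-0.0319 -0.0248  0.0625] [-0.021  -0.0135  0.067 ]
post 126 [-0.0261  0.0189] [-0.0261  0.0189  0.0649] [-0.0318  0.0133  0.0626] [-0.0209  0.0244  0.0669]
jaw [ 0.02845126 -0.01801173  0.09709159] [0.04159991 0.01711241 0.10192335]
top foot 109 [0.00302921 0.00064249 0.1309019 ]
```

View pics/w7c.png

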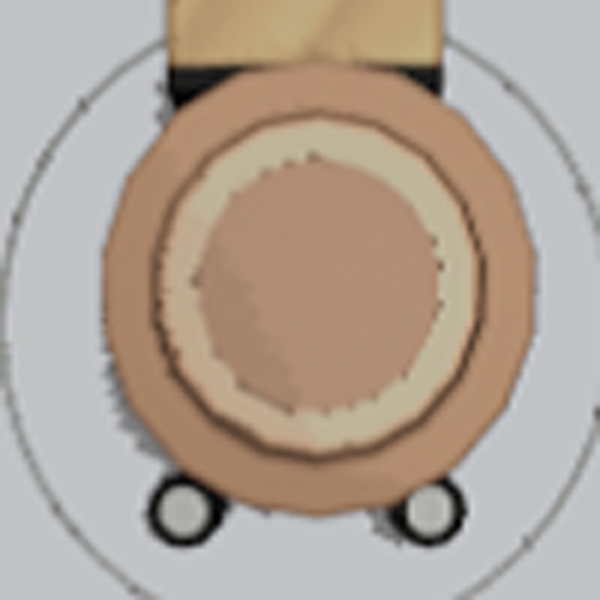

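The crop shows the cup touching the right post (430,510) with a gap of about 1.5 mm at the left one (185,510). The cup sits at Y = -1.9 mm, the offset at which the gripper held it. I'll regrasp centred at Y = 0 and release again.

Run:
```python
from h import *
n=np.array([-.4579,.889]);l=np.array([-.889,-.4579]);s0=np.array([.5523,.2323])
g=s0+.001*n+.0002*l
t,s=totool([*g,.19]);print(g,t,s['eef_pos'],s['orientation'])
```

```text
[0.5516643  0.23309742] [ 0.88592062 -0.01089304  0.47795088] [0.59343444 0.15488492 0.23766728] [-3.13969080e+00 -1.41772768e-03  2.04800815e+00]
```

Request:
carry_out(steps=[[[0.25, 0, 0, 0, 0, 0], [0.5, 0, 0, 0, 0, 0], [0.75, -0.01, 0.1, 0, 0, 0], [0.88, -0.01, 0.3, 0, 0, 0], [0.88, -0.01, 0.4, 0, 0, 0], [0.88, -0.01, 0.4, 0, 0, 0], [0.88, -0.01, 0.4, 0, 0, 0], [0.88, -0.01, 0.4, 0, 0, 0]]], claw=1)

```text
time: 13.3
eef_pos: [0.5544, 0.2306, 0.1992]
orientation: [3.141, 0.001, 2.045]
contact_force: [0.5, -0.8, 0.7]
width: 1.003
finger_force: 0.0
```

Run:
```python
from h import *
for i in range(2):
    t,s=totool([.5516643,.2330974,.09]);print(t,s['eef_pos'],s['orientation'])
    from rig import viewer; viewer.read_camera("top")
```

```text
[ 0.03555781 -0.01359202  1.09214736] [0.55439373 0.23059992 0.19921842] [3.14094309e+00 8.03043304e-04 2.04487613e+00]
[ 0.03650943 -0.01595172  1.09515547] [0.55458911 0.23058712 0.19952019] [3.14033804e+00 7.56932489e-04 2.04444928e+00]
```

Request:
carry_out(steps=[[[0.03, -0.015, 0.25, 0, 0, 0], [0.03, -0.015, 0.5, 0, 0, 0], [0.03, -0.015, 0.75, 0, 0, 0], [0.03, -0.015, 0.95, 0, 0, 0], [0.03, -0.015, 1, 0, 0, 0], [0.03, -0.015, 1, 0, 0, 0], [0.03, -0.015, 1, 0, 0, 0]]])

```text
time: 13.98
eef_pos: [0.5517, 0.2337, 0.0999]
orientation: [3.14, 0.0, 2.046]
contact_force: [0.1, -0.6, -0.1]
width: 0.999
finger_force: 0.0
```

Run:
```python
from h import *
from rig import viewer
for i in range(3):
    t,s=totool([.5516643,.2330974,.09]);print(t,s['eef_pos'],s['orientation'],s['contact_force'])
    viewer.read_camera("top")
```

```text
[-0.00524896 -0.0030229   0.09873779] [0.55167719 0.23369586 0.09987421] [3.13986271e+00 1.41255773e-04 2.04587454e+00] [ 0.06423958 -0.63905529 -0.12879602]
[-0.00666084 -0.00782057  0.10479582] [0.55202546 0.23403532 0.10048174] [3.13856186e+00 2.51996370e-04 2.04605243e+00] [0.07047007 1.23353992 0.55399504]
[-0.00730251 -0.00873163  0.10653251] [0.55207266 0.23413261 0.10065594] [3.13818153e+00 3.13038040e-04 2.04610338e+00] [ 0.53699176 -0.79780942  0.95555958]
```

Request:
carry_out(steps=[[[-0.005, -0.008, 0.08, 0, 0, 0], [-0.005, -0.008, 0.08, 0, 0, 0], [-0.005, -0.008, 0.08, 0, 0, 0], [-0.005, -0.008, 0.08, 0, 0, 0], [-0.005, -0.008, 0.08, 0, 0, 0]]])

```text
time: 14.55
eef_pos: [0.5503, 0.2328, 0.0909]
orientation: [3.141, 0.0, 2.047]
contact_force: [-0.3, -0.0, -0.0]
width: 1.0
finger_force: 0.0
```

Run:
```python
from h import *
from rig import viewer
for i in range(3):
    t,s=totool([.5516643,.2330974,.09]);print(t,s['orientation'])
    viewer.read_camera("top")
```

```text
[-0.00405472  0.01353007  0.00882078] [3.14136990e+00 7.36708837e-05 2.04658934e+00]
[-0.00434916  0.01352403  0.00879926] [3.14141188e+00 6.97277672e-05 2.04665740e+00]
[-0.00408758  0.01333078  0.00894558] [3.14136259e+00 1.01723121e-04 2.04662518e+00]
```

Request:
carry_out(steps=[[[0, 0.013, 0, 0, 0, 0], [0, 0.013, 0, 0, 0, 0], [0, 0.013, 0, 0, 0, 0], [0, 0.013, 0, 0, 0, 0]]])

```text
time: 15.03
eef_pos: [0.5514, 0.2334, 0.0908]
orientation: [3.142, 0.0, 2.047]
contact_force: [-0.7, -0.3, -0.4]
width: 0.999
finger_force: 0.0
```

Run:
```python
from h import *
from rig import viewer
for i in range(3):
    t,s=totool([.5516643,.2330974,.09]);print(t,s['orientation'])
    viewer.read_camera("top")
```

```text
[-0.00371545  0.00120151  0.00786463] [3.14159201e+00 1.40443469e-04 2.04662113e+00]
[-0.0040725   0.00141044  0.00776835] [-3.14156221e+00  1.14616270e-04  2.04666598e+00]
[-0.00372348  0.00195526  0.0076673 ] [-3.14150230e+00  1.22992381e-04  2.04661515e+00]
```

Centred to 0.2 mm. Next is a gentle regrasp and release.

Request:
carry_out(steps=[[[0, 0, 0, 0, 0, 0], [0, 0, 0, 0, 0, 0], [0, 0, 0, 0, 0, 0], [0, 0, 0, 0, 0, 0], [0, 0, 0, 0, 0, 0], [0, 0, 0, 0, 0, 0], [0, 0, 0, 0, 0, 0]]], claw=0.6, newtons=20)

```text
time: 15.77
eef_pos: [0.5519, 0.2335, 0.091]
orientation: [3.14, 0.0, 2.047]
contact_force: [2.2, 0.2, 0.5]
width: 0.624
finger_force: 22.7
```

Request:
carry_out(steps=[[[0, 0, 0, 0, 0, 0], [0, 0, 0, 0, 0, 0], [0, 0, 0, 0, 0, 0], [0, 0, 0, 0, 0, 0], [0, 0, 0, 0, 0, 0], [0, 0, 0, 0, 0, 0], [0, 0, 0, 0, 0, 0]]], claw=1)

```text
time: 16.35
eef_pos: [0.5513, 0.2334, 0.0907]
orientation: [-3.141, 0.0, 2.047]
contact_force: [-0.0, 0.5, -0.3]
width: 0.998
finger_force: 0.0
```

Request:
carry_out(steps=[[[0, 0, -0.1, 0, 0, 0], [0, 0, -0.3, 0, 0, 0], [0, 0, -0.6, 0, 0, 0], [0, 0, -0.9, 0, 0, 0], [0, 0, -1, 0, 0, 0], [0, 0, -1, 0, 0, 0]]])

```text
time: 16.85
eef_pos: [0.5533, 0.2347, 0.1949]
orientation: [3.134, 0.001, 2.046]
contact_force: [0.4, -0.5, 0.1]
width: 0.997
finger_force: 0.0
```

Request:
carry_out(steps=[[[-0.2, 0, -0.3, 0, 0, 0], [-0.45, 0, -0.5, 0, 0, 0], [-0.7, 0, -0.5, 0, 0, 0], [-0.9, 0, -0.5, 0, 0, 0], [-0.9, 0, -0.5, 0, 0, 0], [-0.9, 0, -0.5, 0, 0, 0]]])

```text
time: 17.35
eef_pos: [0.5923, 0.1515, 0.2392]
orientation: [-3.139, -0.0, 2.043]
contact_force: [-0.7, 1.1, -0.2]
width: 0.999
finger_force: 0.0
```

Run:
```python
from h import *
p,P=snap("wrist","w8");z=P[...,2]
n=np.array([-.4579,.889]);l=np.array([-.889,-.4579]);s0=np.array([.5523,.2323])
X=(P[...,:2]-s0)@n;Y=(P[...,:2]-s0)@l
Q=np.dstack([X,Y,z])
def top(k):
    cs,_=cv2.findContours(k.astype(np.uint8),cv2.RETR_EXTERNAL,cv2.CHAIN_APPROX_NONE)
    c=max(cs,key=cv2.contourArea)[:,0]; return Q[c[:,1],c[:,0]]
C=[]
for nm,k in dict(foot=(np.hypot(X,Y)<.04)&(z>.127)&(z<.134),should=(np.hypot(X,Y)<.045)&(z>.115)).items():
    C.append(circ(top(k))); print(nm,C[-1].round(4),np.median(z[k]))
for sy in(-1,1):
    k=(abs(X+.027)<.012)&(abs(Y-sy*.019)<.012)&(z>.061)&(z<.07)
    c=circ(top(k),.006); print('post',c.round(4),[np.hypot(*(c-f[:2])).round(4) for f in C])
k=(abs(z-.1)<.003)&(X>.02)&(X<.05)&(abs(Y)<.03); print('jaw',Q[k].min(0),Q[k].max(0))
```

```text
foot [0.0007 0.     0.0188] 0.13037859888866452
should [ 0.0008 -0.0003  0.0263] 0.12933277264466794
post [-0.0265 -0.0193] [np.float64(0.0334), np.float64(0.0333)]
post [-0.0265  0.019 ] [np.float64(0.0331), np.float64(0.0334)]
jaw [ 0.02715139 -0.01838357  0.09702967] [0.0404304  0.01683538 0.10199843]
```

The cup is now 33.1–33.4 mm from both posts (33.0 expected), centred, standing flat, and held by the jaw. Handing in.

```bash
python3 -c "
from rig import arm
print(arm.job_done())"
```

```text
the job is handed in; nothing more can be done
None
```

The tall cup stands foot-up and flat on the wheel, held by the jaw against both posts (33.1–33.4 mm from each by camera, 33.0 expected), after one regrasp to centre it; the short cup was left where it stood, the job was handed in at about 17.4 s of the 38 s, and I viewed 11 pictures, one over the limit of 10.

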